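Seat the finial in the lantern roof's keyed collar and bolt it

ROBOT

A 6-joint arm with a two-finger parallel gripper is mounted at the origin on the work surface. World frame = base frame: x ahead of the robot, y to its left, z up, the work surface at z = 0. Lengths are in m, angles in rad, forces in N, time in s.
With the tool pointing down it reaches from about 0.35 to 0.775 m from the base axis. Payload 7.3 kg.
Tool frame: the origin (TCP) lies between the finger pads; the fingertips stand 25 mm ahead of it and the grasp point (between the pads) lies 6 mm ahead of it; y points along the fingers, z is the direction in which the jaws open and shut, and the axes are right-handed (so a half turn about y gives the same grasp; the last joint's range is limited). The gripper opens to 92 mm and grips with 3 to 60 N. Pads are 19 mm wide; open, the fingers measure 130 mm over their backs; the gripper's body (75 mm by 190 mm) begins 47 mm behind the grasp point.
Start: joints at [1.11, 0.342, 1.524, -0, 1.275, -0.146], TCP at [0.163, 0.499, 0.252] pointing down, gripper open.
Joint ranges: [-2.53, 2.53], [-0.77, 2.02], [0.04, 2.7], [-1, 4.14], [0.28, 2.66], [-3.11, 3.11]. Speed limits (rad/s): [2.57, 2.57, 3.14, 3.14, 3.14, 3.14].

INTERFACE

Orientations are given as [roll, pitch, yaw] about the fixed x, y, z axes, in that order (R = Rz(yaw) Ry(pitch) Rx(roll)).
In Python, from cell import sensors, read_camera, hand_in gives the robot as it stands. The module is installed in compiled form; this text tells all that it offers.
- The arm moves only by the tool send_rows, never from a script. Its argument "motion" is a list that holds one entry, the list of rows, each a list of 4 numbers: the shift along the tool's x, y, z in m, then the turn about the tool's y in degrees. In form: [[[tx, ty, tz, twist], ...]]. A call has 1 to 8 rows; each row is the pose to reach, as a shift and turn from the pose measured when the call began, along the tool's axes at that moment; what a row does not reach only later rows make up. A row lasts 1/10 s, in which the tool goes at most 50 mm and 8.59 degrees, less where a joint would pass 70% of its speed; a pose out of reach is approached as far as the arm can. A call with a gripper value outside its range is refused whole. "gripper" is the opening, from 0 (shut) to 1 (fully open), set as the call begins (left out, the last holds). The fingers move at their own pace and stop on an object; "grip_force" is the grip in N (left out, the last holds). Time passes only in rows, so rows that repeat a pose let the fingers close. It gives the time, the measured TCP pose, the force and the opening at its end, in the units of the state.
- sensors.observe(): the state, without advancing time (a new reading comes with each control period).
- read_camera(name): name is "scene" or "top" or "wrist"; returns a dict with "frame" (400x640x3 uint8, red, green, blue), "fx", "fy", "cx", "cy" (pixels), "extrinsics" (4x4, takes a point from world to camera coordinates). Camera axes: x right, y up, looking along -z (the intrinsics and any distortion apply to the point x, -y, -z); pixel columns grow to the right and rows downward; lengths in m; the calibration is good to about 2 mm. The wrist camera is an equidistant fisheye: a pixel r from the principal point sees the ray r / f radians off the axis. A picture is of the moment at which its call begins. There is no depth.
- hand_in(): hands the job in, once; it reports no verdict.
The state is a dict: "time": time; "qpos": joint angles; "qvel": joint speeds; "joint_efforts": joint torques, N m; "tool_pos": TCP position; "tool_rot": TCP orientation; "contact_force": force on the tool from outside, world axes, zero at the start; "torque": the same for the moment, N m; "opening": finger opening in m.
Only numpy, scipy, OpenCV 4.12 (cv2) and the standard library are available. Lean on these libraries where they do the work, as an engineer would, in place of code of your own. Each camera call takes 0.05 s, during which the arm holds its last target.

TASK

Fit the notched brass finial into the keyed collar on top of the lantern roof: nobody marked which way round the collar is clamped, so feel for the keys by turning it under a light hand, never forcing it, until it drops over the keys and sits fully home. Then push the sliding bolt all the way in over its foot, and leave the finial standing there, let go; leave the other things on the bench where they are.

Things in the scene. Friction and masses are not known exactly. Their poses are not given: they have to be found in the camera images.
- finial_grip (a point): The finial to fit: brass, 0.3 kg, 80 mm tall, loose, standing on its foot. Square neck 22 x 22 mm, faces square to the finial's x and y axes, from 14 to 58 mm above the foot's underside; a round top above. This point: on the axis in the neck, 40 mm above the underside; z up the finial.
- finial: The same finial; origin: centre of its foot's underside. The foot is a disc 60 mm across, 14 mm thick, with three notches right through it, open at the rim, each 11 mm wide and 9.5 mm deep, at 0, 100 and 230 degrees from the finial's x axis, counter-clockwise from above.
- roof: Lantern roof: dark steel cone fixed to the bench, 196 mm across at the bench, 92 mm at its flat top 55 mm up. Origin: centre of its underside; z up. On its -x side a block 26 mm wide, up to 69.5 mm above the bench and out to 95 mm from the axis, carries the sliding bolt. A steel collar with inner keys stands on its flat top.
- socket (a point): Centre of the roof's flat top, the socket's floor; the roof's axes. The collar on it is a ring wall, 64 mm inside, 74 mm outside, 13 mm high. From the wall three keys reach in to 22 mm from the centre, 8 mm wide, flat tops 7 mm above the floor, at 0, 100 and 230 degrees counter-clockwise from its first key, like the notches.
- collar_rim (a point): Centre of the collar's mouth, 13 mm above the floor; the roof's axes, not the collar's. The collar is clamped fast at an unmeasured angle: first key within 0.75 rad either way of the roof's x axis. Off angle, the foot enters 6 mm and rests on the keys, 7 mm high; turned under a light load (5 N) it drops when notches meet keys (1.5 mm play each side).
- bolt_knob (a point): Middle of the bolt's upright knob, 14 mm across; knob top 13.5 mm above this point, top of the bolt plate 12.5 mm below. It slides in the roof's +x direction, towards the socket. The plate is 14 mm wide, 5 mm thick, 15.5 mm above the floor: it clears a fully seated foot by 1.5 mm and runs into one resting on the keys. The seated finial's top is 47 mm above this point.
- bolt (a joint): Travel of the bolt in m: 0 open (as at the start), 0.018 at its end stop, its tip then 12 mm over the foot. It stays where it is left; about 3 N moves it.
- spare: Bystander, to be left alone: a smaller loose brass finial, round all over with a plain 44 mm round foot, 90 mm tall, not the one to fit. Its origin is at the middle of its underside.
- wrench: Bystander, to be left alone: a steel wrench lying on the bench.
- driver: Bystander, to be left alone: a screwdriver lying on the bench.
- paintpot: Bystander, to be left alone: a lidded steel pot, 68 mm across and 75 mm tall. Its origin is at the middle of its underside.
- spray: Bystander, to be left alone: a blue spray can, 64 mm across and 190 mm tall. Its origin is at the middle of its underside.
- mug: Bystander, to be left alone: a white mug, 80 mm across and 90 mm tall. Its origin is at the middle of its underside.
- tray: Bystander, to be left alone: a small open aluminium tray with screws, 70 x 60 x 18 mm. Its origin is at the middle of its underside.

How it is judged:
By the outcome, as a careful person would: the job done as asked, in the order asked, and still so for the second after the job is handed in, with the robot touching nothing.
It also fails if it takes over 72 s, if anything falls off the work surface, if the arm or the gripper's body presses on something with over 40 N, if the wrist force passes 120 N, or if a joint passes its speed limit or range.

## Working session

There is one attempt and no reset: what is moved stays moved. The work goes in short steps, Python scripts to look and compute and a tool call to move; the robot and the scene stay as the last step left them, time stands still between calls to the robot, and variables do not carry over. Pictures are saved under pics/ and viewed, and the job is handed in when it is done.

Besides the shell and the picture viewer there is one more tool, called after ">>>" by a JSON object that holds its "op" and its "data". send_rows: Moves the arm, as the interface text tells. Its arguments: {"type":"object","properties":{"motion":{"type":"array"},"gripper":{"type":"number"},"grip_force":{"type":"number"}},"required":["motion"]}

```bash
mkdir -p pics
cat > h.py <<'E'
import numpy as np, cv2
from cell import sensors, read_camera, hand_in
def snap(n,f):
    c=read_camera(n); cv2.imwrite('pics/'+f+'.png',c['frame'][:,:,::-1]); np.savez('pics/'+f+'.npz',**{k:np.array(v) for k,v in c.items()}); return c
def load(f): return dict(np.load('pics/'+f+'.npz'))
def proj(c,P,fish=False):
    P=np.atleast_2d(P); E=np.array(c['extrinsics']); q=P@E[:3,:3].T+E[:3,3]
    x,y,z=q[:,0],-q[:,1],-q[:,2]
    if fish:
        r=np.hypot(x,y); t=np.arctan2(r,z); s=t/np.maximum(r,1e-9)
        return np.c_[c['cx']+c['fx']*x*s,c['cy']+c['fy']*y*s]
    return np.c_[c['cx']+c['fx']*x/z,c['cy']+c['fy']*y/z]
def ray(c,u,v,fish=False):
    E=np.array(c['extrinsics']); a=(u-c['cx'])/c['fx']; b=(v-c['cy'])/c['fy']
    if fish:
        t=np.hypot(a,b); k=np.sin(t)/max(t,1e-9); d=np.array([a*k,-b*k,-np.cos(t)])
    else: d=np.array([a,-b,-1.])
    R=E[:3,:3]; return -R.T@E[:3,3], R.T@d
def onz(c,u,v,h,fish=False):
    o,d=ray(c,u,v,fish); return o+d*(h-o[2])/d[2]
E
python3 - <<'E'
from h import *
for n in ['scene','top','wrist']:
    c=snap(n,n+'0'); print(n,c['fx'],c['cx'],c['cy'],np.round(c['extrinsics'],3).tolist())
print(sensors.observe())
E
```

```text
scene 429.4055522642254 323.60330985684493 204.58320764462943 [[-0.521, 0.853, 0.011, 0.314], [-0.672, -0.419, 0.61, 0.318], [0.525, 0.311, 0.792, -1.468], [0.0, 0.0, 0.0, 1.0]]
top 400.4472581594579 321.14733967951275 196.40573443509845 [[-0.026, -1.0, -0.005, -0.008], [0.98, -0.027, 0.199, -0.566], [-0.199, 0.0, 0.98, -1.263], [0.0, 0.0, 0.0, 1.0]]
wrist 309.70691628693146 317.7413284492618 198.34546105106105 [[0.31, 0.951, -0.002, -0.524], [-0.918, 0.299, -0.262, 0.032], [-0.249, 0.083, 0.965, -0.39], [0.0, 0.0, 0.0, 1.0]]
{'time': 0.15, 'qpos': array([ 1.11001891e+00,  3.42548768e-01,  1.52477304e+00, -9.93115860e-06,
        1.27539843e+00, -1.46006797e-01]), 'qvel': array([-8.38992263e-04, -1.72695302e-03, -2.26254829e-03,  2.28697651e-04,
       -1.71224549e-05,  2.46881319e-04]), 'joint_efforts': array([ 1.52514513e-03, -4.31469691e+01, -2.44351763e+01,  7.16233975e-02,
        5.38744836e-02, -1.22610340e-04]), 'tool_pos': array([0.16240438, 0.49896925, 0.25122039]), 'tool_rot': array([-1.57191329e+00,  1.54653847e-04, -3.14767808e-01]), 'contact_force': array([-0.36833047,  0.42946586, -0.28321673]), 'torque': array([-0.01306367, -0.00436798, -0.04542193]), 'opening': 0.09184061972084985}
```

View pics/scene0.png

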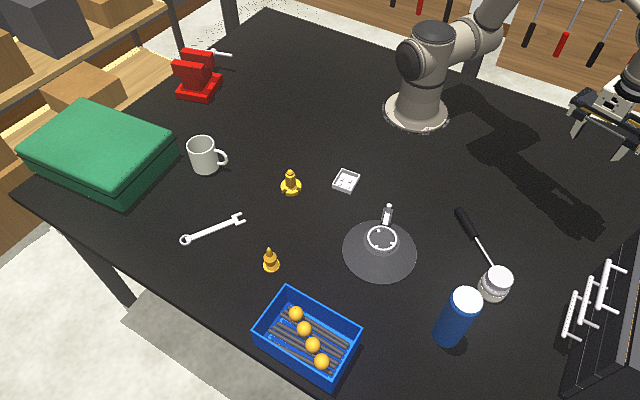

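View pics/top0.png

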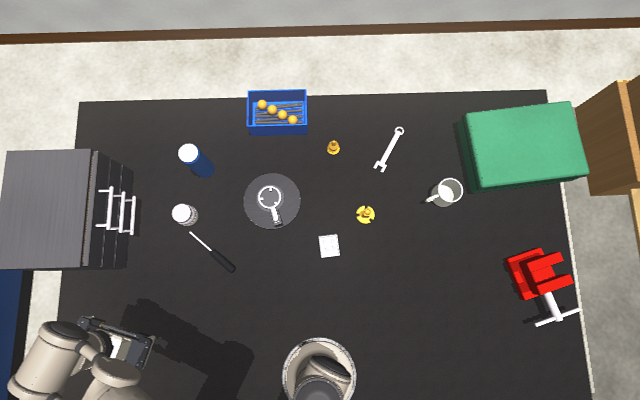

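View pics/wrist0.png

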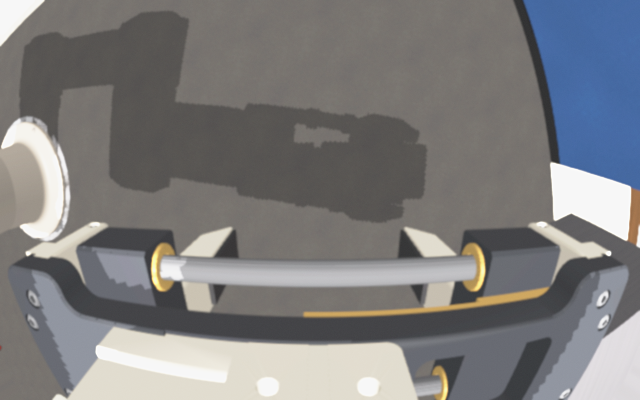

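Run:
```python
from h import *
t=load('top0');s=load('scene0')
a=cv2.resize(t['frame'][165:260,225:395],None,fx=4.7,fy=4.7,interpolation=cv2.INTER_CUBIC)
cv2.imwrite('pics/tc.png',a[:,:,::-1])
a=cv2.resize(s['frame'][155:290,265:425],None,fx=4.4,fy=4.4,interpolation=cv2.INTER_CUBIC)
cv2.imwrite('pics/sc.png',a[:,:,::-1])
print('finial',onz(t,366,214,.014), onz(t,366,214,.04),onz(s,291,188,.014))
print('roof', onz(t,270,197,.068),onz(s,381,236,.068), 'knob',onz(t,277,214,.08),onz(s,388,207,.08))
# finial foot mask
for c,n in((t,'t'),(s,'s')):
    hsv=cv2.cvtColor(c['frame'],cv2.COLOR_RGB2HSV)
    m=cv2.inRange(hsv,(18,100,80),(35,255,255))
    nn,l,st,ce=cv2.connectedComponentsWithStats(m)
    print(n,[(st[i].tolist(),ce[i].round(1).tolist()) for i in range(1,nn) if st[i,4]>20])
```

```text
finial [ 0.50959057 -0.17283143  0.014     ] [ 0.50556687 -0.16991489  0.04      ] [ 0.51649833 -0.16295259  0.014     ]
roof [0.56590958 0.14396697 0.068     ] [0.56293485 0.14303483 0.068     ] knob [0.50714556 0.11998238 0.08      ] [0.48048698 0.1202227  0.08      ]
t [([258, 100, 8, 9, 64], [261.6, 104.1]), ([268, 105, 9, 9, 66], [271.8, 109.0]), ([278, 110, 9, 9, 69], [282.1, 114.2]), ([288, 115, 9, 8, 62], [292.1, 118.9]), ([327, 140, 13, 15, 148], [333.0, 147.3]), ([627, 188, 13, 58, 389], [635.3, 209.2]), ([356, 205, 19, 19, 266], [364.9, 214.2])]
s [([109, 0, 8, 13, 29], [113.7, 6.7]), ([0, 0, 168, 110, 3275], [71.1, 53.3]), ([86, 46, 87, 65, 2476], [133.9, 78.2]), ([0, 54, 19, 23, 87], [8.4, 66.6]), ([69, 77, 5, 15, 22], [71.0, 83.8]), ([82, 77, 8, 11, 26], [85.0, 82.1]), ([76, 87, 10, 8, 24], [81.8, 90.2]), ([0, 88, 69, 60, 813], [35.0, 120.9]), ([580, 107, 32, 17, 68], [594.1, 113.9]), ([627, 119, 13, 10, 51], [633.7, 122.6]), ([0, 145, 5, 11, 26], [1.5, 149.5]), ([0, 151, 19, 16, 78], [8.5, 158.2]), ([0, 165, 33, 29, 264], [15.2, 177.5]), ([280, 169, 22, 28, 387], [290.3, 184.0]), ([0, 194, 13, 11, 36], [4.6, 198.9]), ([0, 202, 17, 12, 45], [8.9, 207.6]), ([20, 209, 13, 10, 37], [25.8, 213.3]), ([4, 217, 14, 20, 55], [10.0, 227.9]), ([22, 217, 20, 9, 38], [31.8, 220.1]), ([24, 224, 14, 7, 22], [30.3, 227.1]), ([5, 236, 15, 8, 37], [12.0, 240.0]), ([0, 245, 9, 7, 26], [3.2, 247.5]), ([263, 247, 17, 26, 310], [270.4, 261.2]), ([288, 306, 15, 15, 171], [295.3, 313.0]), ([297, 321, 15, 16, 183], [303.6, 328.4]), ([305, 337, 15, 16, 191], [312.2, 344.3]), ([314, 353, 16, 17, 204], [321.2, 361.0])]
```

View pics/tc.png

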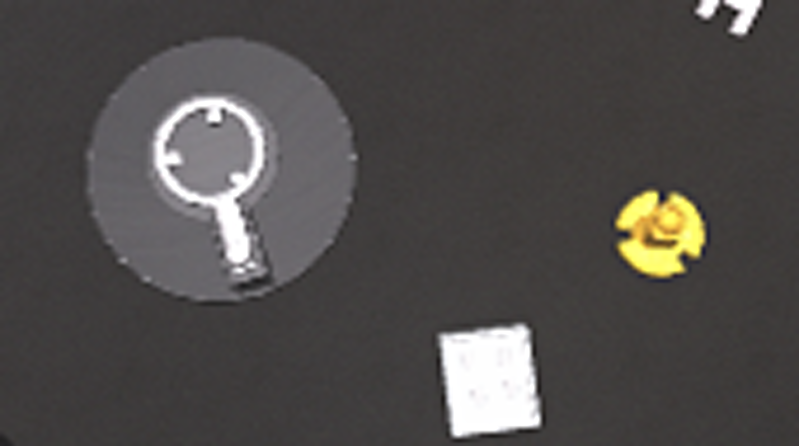

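View pics/sc.png

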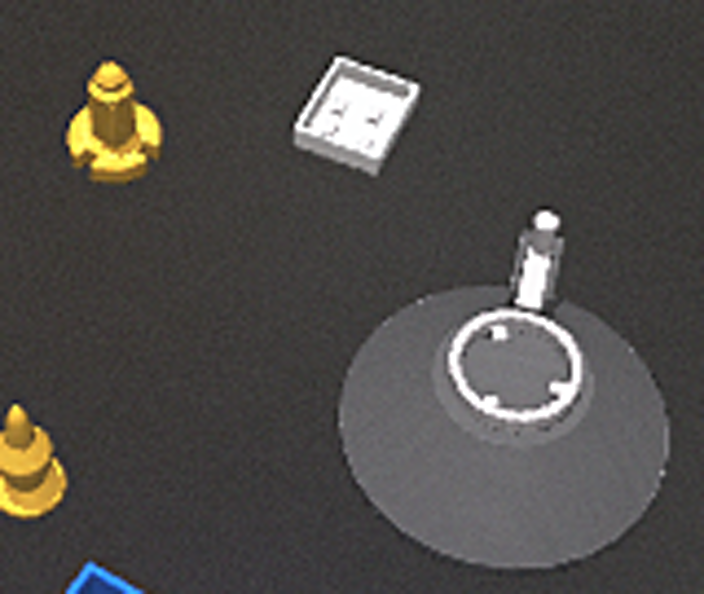

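>>> {"op": "send_rows", "data": {"motion": [[[0.03, 0, -0.028, 0], [0.06, 0, -0.056, 0], [0.09, 0, -0.084, 0], [0.12, 0, -0.112, 0], [0.155, 0, -0.142, 0], [0.19, 0, -0.172, 0], [0.225, 0, -0.205, 0], [0.26, 0, -0.235, 0]]]}}

```text
time: 0.95
tool_pos: [0.3372, 0.1932, 0.2515]
tool_rot: [-1.572, 0.0, -0.315]
contact_force: [0.9, 0.9, 0.5]
opening: 0.0916
```

>>> {"op": "send_rows", "data": {"motion": [[[0.037, 0, -0.034, -2], [0.074, 0, -0.069, -4.5], [0.111, 0, -0.104, -7], [0.148, 0, -0.138, -10], [0.185, 0, -0.173, -12.5], [0.222, 0, -0.208, -15], [0.26, 0, -0.243, -17], [0.293, 0, -0.276, -18]]]}}

```text
time: 1.75
tool_pos: [0.529, -0.1581, 0.2515]
tool_rot: [-1.571, 0.001, 0.0]
contact_force: [0.2, -0.3, 0.5]
opening: 0.0918
```

>>> {"op": "send_rows", "data": {"motion": [[[0, 0, 0, 0], [0, 0, 0, 0]]]}}

```text
time: 1.95
tool_pos: [0.5288, -0.159, 0.2504]
tool_rot: [-1.57, 0.002, -0.002]
contact_force: [-0.3, 0.4, -0.9]
opening: 0.0919
```

Run:
```python
from h import *
c=snap('wrist','w1');t=snap('top','top1'); s=snap('scene','scene1')
print(sensors.observe()['tool_pos'],sensors.observe()['tool_rot'])
print(proj(c,[[.51,-.17,.014]],True))
```

```text
[ 0.52849905 -0.15683056  0.25145206] [-1.57089608e+00  1.24542164e-03  1.41938541e-03]
[[308.43817744 159.84916602]]
```

View pics/w1.png

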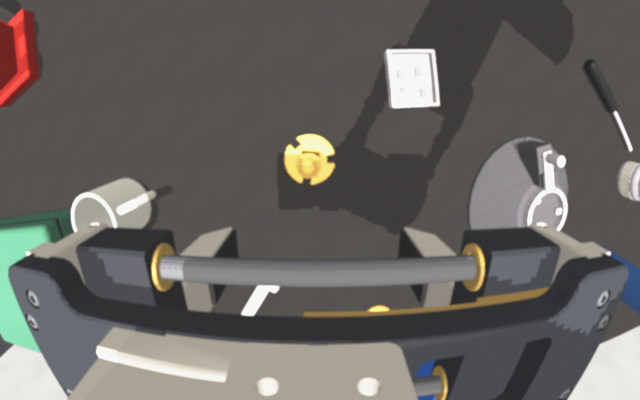

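```bash
cat > foot.py <<'E'
from h import *
from scipy.optimize import least_squares
def meas(f,fish,cen,h=.014):
    c=load(f); S=8
    p=proj(c,[[*cen,h]],fish)[0]; x0,y0=int(p[0])-34,int(p[1])-34
    im=cv2.resize(c['frame'][y0:y0+68,x0:x0+68],None,fx=S,fy=S,interpolation=cv2.INTER_CUBIC)
    cv2.imwrite('pics/z_'+f+'.png',im[:,:,::-1])
    hsv=cv2.cvtColor(im,cv2.COLOR_RGB2HSV); m=cv2.inRange(hsv,(10,110,50),(40,255,255))
    cv2.imwrite('pics/zm_'+f+'.png',m)
    def w(u,v): return onz(c,(u+.5)/S-.5+x0,(v+.5)/S-.5+y0,h,fish)[:2]
    vv,uu=np.nonzero(m); k=slice(None,None,3)
    P=np.array([w(u,v) for u,v in zip(uu[k],vv[k])])
    return P,c
if __name__=='__main__':
    for f,fish in(('w1',True),('top0',False)):
        P,c=meas(f,fish,(.511,-.172))
        hull=cv2.convexHull((P*1e4).astype(np.float32))[:,0]/1e4
        # circle radius .03 fit on hull
        r=least_squares(lambda q:np.hypot(*(hull-q).T)-.03,P.mean(0),loss='soft_l1',f_scale=.001)
        q=r.x; d=P-q; rr=np.hypot(*d.T); an=np.degrees(np.arctan2(d[:,1],d[:,0]))%360
        print(f,q,'resid mm',np.round(np.sort(np.hypot(*(hull-q).T)*1e3),1)[::4])
        k=(rr>.0225)&(rr<.0285); H,_=np.histogram(an[k],np.arange(0,361,4)); print(H.tolist())
E
python3 foot.py
```

```text
w1 [ 0.50938098 -0.1681922 ] resid mm [30.7 31.  31.2 31.2 31.2 31.3 31.4 31.5 31.7 31.8 31.9 32.1 32.2 32.3
 32.4 32.4 32.7]
[149, 146, 154, 150, 151, 150, 151, 157, 151, 152, 153, 152, 153, 153, 151, 154, 156, 155, 153, 154, 159, 28, 0, 0, 0, 148, 102, 1, 0, 0, 0, 0, 0, 0, 0, 0, 0, 0, 0, 0, 0, 0, 0, 0, 0, 0, 0, 0, 0, 0, 0, 0, 60, 52, 1, 0, 0, 72, 134, 1, 0, 0, 0, 20, 143, 155, 155, 154, 156, 154, 155, 149, 156, 150, 150, 153, 152, 152, 148, 153, 151, 151, 148, 153, 148, 91, 47, 41, 37, 92]
top0 [ 0.50835837 -0.16957725] resid mm [31.2 31.4 31.5 31.6 32.  32.2 32.4 32.5 32.8 33.  33.2]
[17, 24, 18, 19, 16, 21, 18, 23, 17, 21, 17, 21, 19, 23, 17, 21, 20, 18, 19, 21, 15, 1, 0, 2, 16, 21, 19, 20, 21, 20, 18, 23, 20, 19, 23, 19, 21, 21, 19, 21, 18, 20, 21, 21, 19, 21, 21, 18, 21, 18, 20, 22, 17, 10, 0, 0, 0, 17, 21, 18, 23, 18, 21, 19, 21, 21, 17, 23, 20, 20, 20, 19, 20, 21, 20, 18, 20, 19, 19, 21, 20, 16, 23, 16, 21, 17, 19, 6, 3, 1]
```

View pics/z_w1.png

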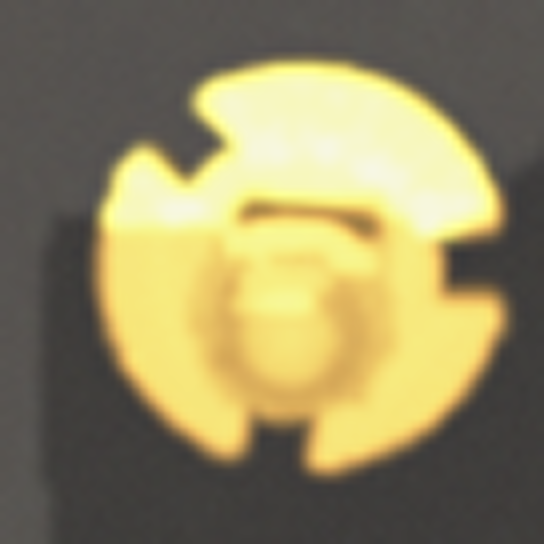

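View pics/z_top0.png

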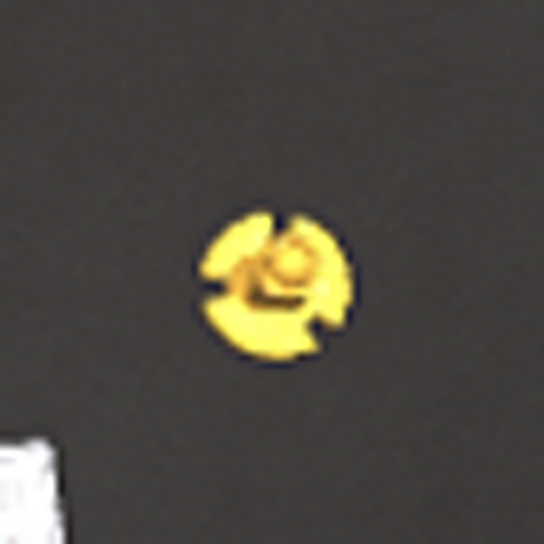

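```bash
cat > m2.py <<'E'
from h import *
from scipy.optimize import least_squares
import sys
def meas(f,fish,cen,h=.014,S=8,W=34,thr=45):
    c=load(f)
    p=proj(c,[[*cen,h]],fish)[0]; x0,y0=int(p[0])-W,int(p[1])-W
    im=cv2.resize(c['frame'][y0:y0+2*W,x0:x0+2*W],None,fx=S,fy=S,interpolation=cv2.INTER_CUBIC)
    m=((im[:,:,0].astype(int)-im[:,:,2])>thr).astype(np.uint8)*255
    nn,l,st,_=cv2.connectedComponentsWithStats(m); m=(l==1+st[1:,4].argmax()).astype(np.uint8)*255
    cv2.imwrite('pics/zm_'+f+'.png',m)
    w=lambda u,v: onz(c,(u+.5)/S-.5+x0,(v+.5)/S-.5+y0,h,fish)[:2]
    cn=max(cv2.findContours(m,cv2.RETR_EXTERNAL,cv2.CHAIN_APPROX_NONE)[0],key=cv2.contourArea)[:,0]
    C=np.array([w(u,v) for u,v in cn]); vv,uu=np.nonzero(m)
    P=np.array([w(u,v) for u,v in zip(uu[::3],vv[::3])]); return C,P
for f,fish in(('w1',True),('top0',False)):
    C,P=meas(f,fish,(.511,-.170))
    q=P.mean(0)
    for i in range(20):
        d=np.hypot(*(C-q).T); k=d>.0285 if i else d>0
        r=least_squares(lambda a:np.hypot(*(C[k]-a[:2]).T)-a[2],[*q,.03],loss='soft_l1',f_scale=.0005); q=r.x[:2]
    d=P-q; rr=np.hypot(*d.T); an=np.degrees(np.arctan2(d[:,1],d[:,0]))%360
    k=(rr>.023)&(rr<.028); H,_=np.histogram(an[k],np.arange(0,361,2)); H=H/np.median(H)
    for g in(0,100,230):
        j=[(a+1,1-H[int(a//2)%180]) for a in range(g-30,g+24,2)]; j=np.array(j);w=np.clip(j[:,1],0,1)
        w[w<.3]=0; print(g,'off',(w*j[:,0]).sum()/w.sum()-g,'width',w.sum()*2)
    print(f,r.x)
E
python3 m2.py
```

```text
0 off -8.025641025641026 width 11.142857142857142
100 off -1.556231003039514 width 20.88888888888889
230 off -12.570000000000022 width 19.047619047619047
w1 [ 0.50916687 -0.16892591  0.03177921]
0 off -7.961538461538462 width 13.0
100 off -8.777777777777771 width 13.5
230 off -8.660377358490564 width 13.25
top0 [ 0.5091927  -0.16920958  0.03197234]
```

View pics/zm_w1.png

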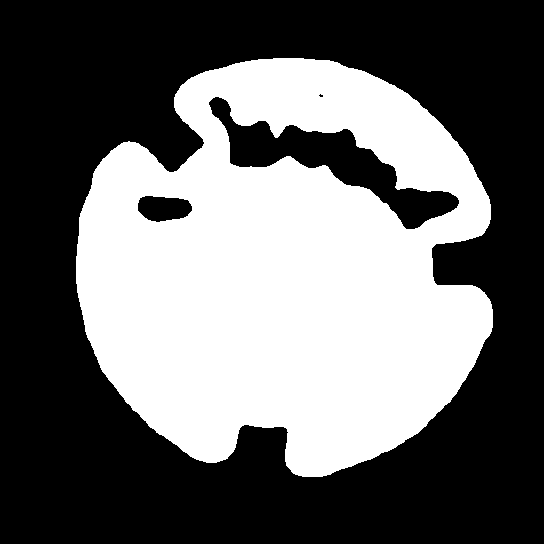

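>>> {"op": "send_rows", "data": {"motion": [[[-0.01, 0.03, -0.006, 4], [-0.019, 0.06, -0.0115, 8], [-0.019, 0.09, -0.0115, 8], [-0.019, 0.12, -0.0115, 8], [-0.019, 0.15, -0.0115, 8], [-0.019, 0.15, -0.0115, 8], [-0.019, 0.15, -0.0115, 8]]], "gripper": 1.0, "grip_force": 20}}

```text
time: 2.8
tool_pos: [0.5095, -0.1675, 0.1023]
tool_rot: [-1.571, 0.001, -0.137]
contact_force: [-0.2, -0.4, 0.2]
opening: 0.0918
```

Run:
```python
from h import *
c=snap('wrist','w2');s=snap('scene','scene2')
cv2.imwrite('pics/s2.png',cv2.resize(s['frame'][130:230,240:380],None,fx=5,fy=5)[:,:,::-1])
print(sensors.observe()['tool_pos'],sensors.observe()['tool_rot'])
```

```text
[ 0.51039808 -0.1683352   0.10347459] [-1.57212889 -0.00195987 -0.13732679]
```

View pics/w2.png

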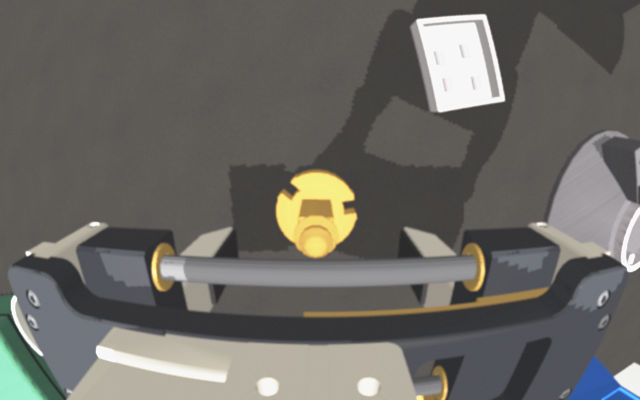

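View pics/s2.png

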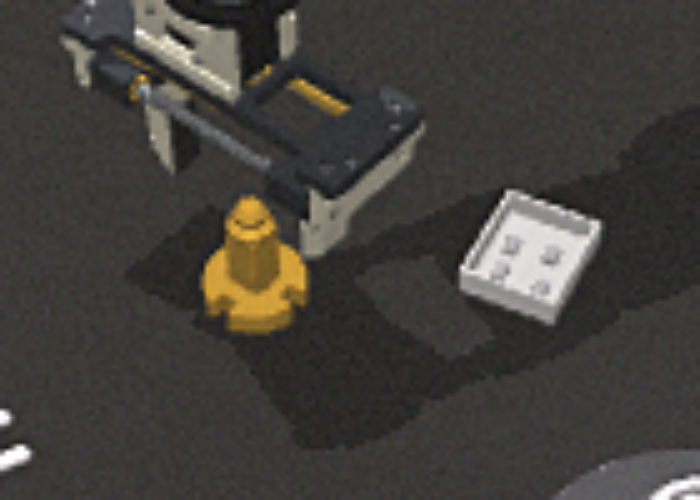

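Run:
```python
from h import *
c=load('w2')
print(proj(c,[[.5095,-.169,.08],[.5095,-.169,.076]],True))
p=sensors.observe()['tool_pos'];print(proj(c,[[p[0],p[1],.08]],True))
```

```text
[[315.06092344 248.81381652]
 [315.12272518 245.86777377]]
[[316.48876809 250.13224965]]
```

>>> {"op": "send_rows", "data": {"motion": [[[0, 0.025, 0, 0], [0, 0.045, 0, 0], [0, 0.056, 0, 0], [0, 0.056, 0, 0], [0, 0.056, 0, 0]]]}}

```text
time: 3.4
tool_pos: [0.5111, -0.1687, 0.0485]
tool_rot: [-1.573, -0.003, -0.137]
contact_force: [0.9, 0.5, 0.3]
opening: 0.0917
```

>>> {"op": "send_rows", "data": {"motion": [[[0, 0.001, 0, 0], [0, 0.001, 0, 0], [0, 0.001, 0, 0], [0, 0.001, 0, 0], [0, 0.001, 0, 0], [0, 0.001, 0, 0], [0, 0.001, 0, 0], [0, 0.001, 0, 0]]], "gripper": 0.0, "grip_force": 20}}

```text
time: 4.2
tool_pos: [0.5111, -0.1686, 0.0475]
tool_rot: [-1.573, -0.003, -0.137]
contact_force: [0.1, -0.1, 0.1]
opening: 0.0324
```

>>> {"op": "send_rows", "data": {"motion": [[[0, 0, 0, 0], [0, 0, 0, 0], [0, 0, 0, 0], [0, 0, 0, 0]]]}}

```text
time: 4.6
tool_pos: [0.5111, -0.1688, 0.0475]
tool_rot: [-1.573, -0.003, -0.137]
contact_force: [0.1, -1.4, -0.7]
opening: 0.0252
```

>>> {"op": "send_rows", "data": {"motion": [[[0, 0, 0, 0], [0, 0, 0, 0], [0, 0, 0, 0], [0, 0, 0, 0]]]}}

```text
time: 5.0
tool_pos: [0.5111, -0.1688, 0.0475]
tool_rot: [-1.573, -0.003, -0.137]
contact_force: [0.1, -1.8, -0.3]
opening: 0.0252
```

Run:
```python
from h import *
c=snap('wrist','w3')
print(sensors.observe())
```

```text
{'time': 5.05, 'qpos': array([-4.60971231e-01,  6.11436095e-01,  1.72607784e+00, -1.02465199e-03,
        8.00285015e-01, -1.89375241e+00]), 'qvel': array([-0.00073054, -0.0006014 , -0.00014913, -0.00026985,  0.00039845,
        0.00262085]), 'joint_efforts': array([ 6.18314166e-01, -4.88675344e+01, -1.67034137e+01,  1.85078527e-01,
        1.48411221e-01,  2.08066100e-03]), 'tool_pos': array([ 0.51109052, -0.16877435,  0.04746422]), 'tool_rot': array([-1.57270006, -0.00336312, -0.13729967]), 'contact_force': array([-0.38959626, -0.49131434, -0.12665708]), 'torque': array([-0.16902449,  0.0187529 ,  0.03109164]), 'opening': 0.02508385588770467}
```

View pics/w3.png

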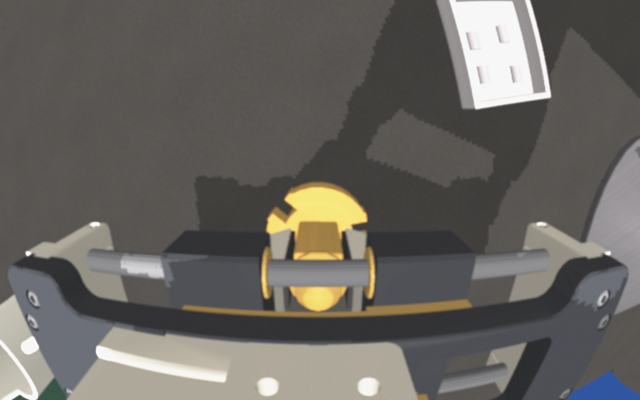

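Run:
```python
from h import *
c=load('w3')
cv2.imwrite('pics/z3.png',cv2.resize(c['frame'][170:320,240:400],None,fx=4.5,fy=4.5,interpolation=cv2.INTER_CUBIC)[:,:,::-1])
c=load('w2')
cv2.imwrite('pics/z2.png',cv2.resize(c['frame'][160:270,260:380],None,fx=5,fy=5,interpolation=cv2.INTER_CUBIC)[:,:,::-1])
```

```text
(no output)
```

View pics/z3.png

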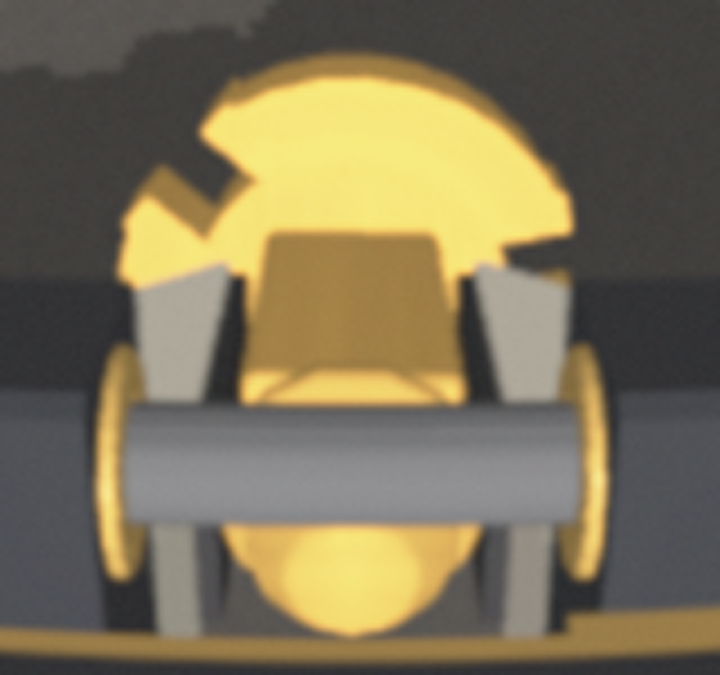

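View pics/z2.png

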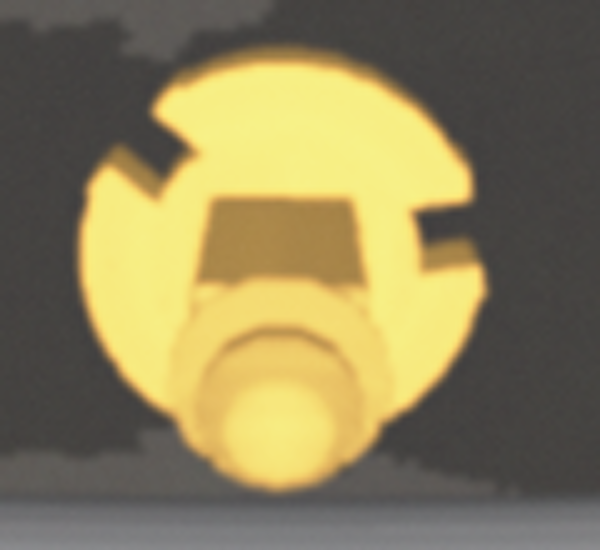

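>>> {"op": "send_rows", "data": {"motion": [[[0, -0.01, 0, 0], [0, -0.03, 0, 0], [0, -0.06, 0, 0], [0, -0.095, 0, 0], [0, -0.13, 0, 0], [0, -0.13, 0, 0]]]}}

```text
time: 5.65
tool_pos: [0.5128, -0.1692, 0.1827]
tool_rot: [-1.575, -0.012, -0.137]
contact_force: [0.2, -0.2, -2.8]
opening: 0.0252
```

Run:
```python
from h import *
c=snap('wrist','w4');s=snap('scene','s4')
im=np.hstack([cv2.resize(c['frame'][170:320,240:400],(400,375)),cv2.resize(s['frame'][90:210,240:368],(400,375))])
cv2.imwrite('pics/z4.png',im[:,:,::-1])
o=sensors.observe();print(o['tool_pos'],o['contact_force'],o['opening'],o['torque'])
```

```text
[ 0.51064772 -0.16824456  0.1780218 ] [ 0.08708234  1.8942386  -3.82629018] 0.025249101958057955 [-0.00147065  0.0845614   0.0531854 ]
```

View pics/z4.png

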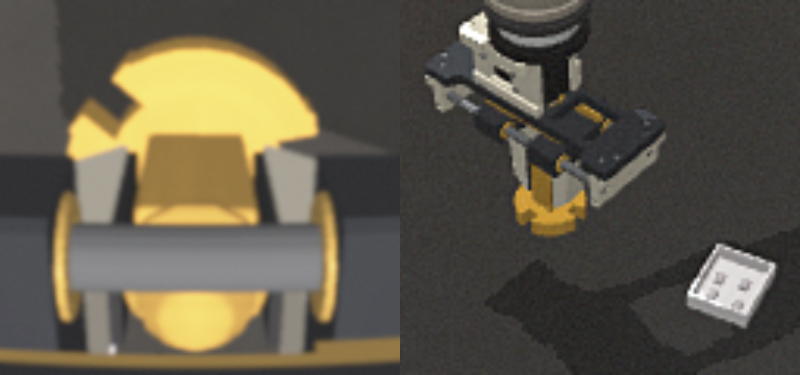

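>>> {"op": "send_rows", "data": {"motion": [[[0.007, -0.01, 0.03, 0], [0.014, -0.02, 0.07, 0], [0.021, -0.03, 0.115, 0], [0.028, -0.04, 0.16, 0], [0.035, -0.05, 0.205, 0], [0.042, -0.06, 0.25, 0], [0.05, -0.07, 0.29, 0], [0.0565, -0.07, 0.3225, 0]]]}}

```text
time: 6.55
tool_pos: [0.6104, 0.1463, 0.2468]
tool_rot: [-1.573, -0.003, -0.136]
contact_force: [0.2, -1.3, -2.6]
opening: 0.0249
```

>>> {"op": "send_rows", "data": {"motion": [[[0, 0, 0, 0], [0, 0, 0, 0], [0, 0, 0, 0]]]}}

```text
time: 6.85
tool_pos: [0.6097, 0.1453, 0.2452]
tool_rot: [-1.574, 0.0, -0.136]
contact_force: [-0.1, 0.5, -2.6]
opening: 0.0252
```

Run:
```python
from h import *
c=snap('wrist','w5');s=snap('scene','s5')
o=sensors.observe();print(o['tool_pos'],o['tool_rot'],o['contact_force'],o['opening'],o['torque'])
print(proj(c,[.565,.1435,.068],True))
```

```text
[0.61004207 0.14492014 0.2461449 ] [-1.57345994e+00 -1.53705739e-03 -1.37407625e-01] [-0.26423365 -0.06113092 -1.43242388] 0.025070094635778004 [-0.03511582  0.01350116  0.00047182]
[[310.4398877 142.6928979]]
```

View pics/w5.png

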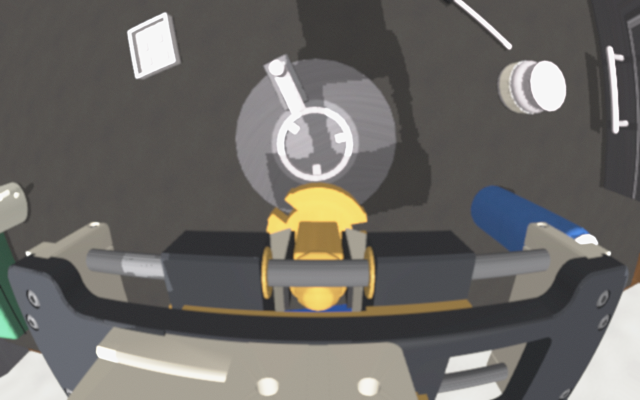

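```bash
cat > col.py <<'E'
from h import *
from scipy.optimize import least_squares
t=load('top0');s=load('scene0');w=load('w5')
print('spray top', onz(t,188,151,.19)[:2], onz(s,466,297,.19)[:2],'pot',onz(t,181,213,.075)[:2])
for n,c,fish,thr in(('top0',t,False,150),('scene0',s,False,170),('w5',w,True,170)):
    S=8;W=30;p=proj(c,[.565,.1435,.068],fish)[0];x0,y0=int(p[0])-W,int(p[1])-W
    if n=='w5': W=45;x0-=15;y0-=15
    im=cv2.resize(c['frame'][y0:y0+2*W,x0:x0+2*W],None,fx=S,fy=S,interpolation=cv2.INTER_CUBIC)
    cv2.imwrite('pics/c_%s.png'%n,im[:,:,::-1])
    g=im.min(2); vv,uu=np.nonzero(g>thr)
    P=np.array([onz(c,(u+.5)/S-.5+x0,(v+.5)/S-.5+y0,.068,fish)[:2] for u,v in zip(uu[::5],vv[::5])])
    q=np.array([.565,.1435])
    # ring mean radius 34.5 fit, pixels 30..38
    for i in range(30):
        d=np.hypot(*(P-q).T);k=(d>.0305)&(d<.0385)
        r=least_squares(lambda a:np.hypot(*(P[k]-a[:2]).T)-a[2],[*q,.0345],loss='soft_l1',f_scale=.001);q=r.x[:2]
    print(n,'ring centre',r.x)
    # keys: pixels at z=.062
    P2=np.array([onz(c,(u+.5)/S-.5+x0,(v+.5)/S-.5+y0,.062,fish)[:2] for u,v in zip(uu[::5],vv[::5])])
    d=P2-q;rr=np.hypot(*d.T);a=np.degrees(np.arctan2(d[:,1],d[:,0]))
    k=(rr>.022)&(rr<.0285);H,_=np.histogram(a[k]%360,np.arange(0,361,5));print(H.tolist())
    for g0 in(0,100,230):
        e=(a[k]-g0+180)%360-180; e=e[abs(e)<25]
        print('  key',g0,'off',np.median(e).round(1),len(e))
E
python3 col.py
```

```text
spray top [0.69000193 0.37660595] [0.68278222 0.3739819 ] pot [0.51965336 0.43050454]
top0 ring centre [0.56730777 0.14678522 0.03473957]
[16, 12, 0, 0, 0, 0, 0, 0, 0, 0, 0, 0, 0, 0, 0, 0, 3, 16, 17, 16, 16, 12, 2, 0, 0, 0, 0, 0, 0, 0, 0, 0, 0, 0, 0, 0, 0, 0, 0, 0, 0, 0, 2, 19, 16, 16, 16, 6, 0, 0, 0, 0, 0, 0, 0, 0, 0, 0, 0, 0, 0, 0, 0, 0, 0, 0, 0, 0, 5, 16, 16, 17]
  key 0 off -4.1 82
  key 100 off -3.3 82
  key 230 off -4.6 75
scene0 ring centre [0.56545231 0.14631508 0.03464965]
[25, 5, 5, 5, 7, 4, 2, 3, 7, 2, 2, 0, 1, 0, 0, 0, 0, 18, 25, 25, 17, 0, 0, 0, 0, 0, 0, 0, 0, 0, 0, 0, 0, 0, 0, 0, 0, 0, 0, 0, 0, 0, 0, 19, 24, 24, 19, 5, 0, 0, 0, 0, 0, 0, 0, 0, 0, 0, 0, 0, 0, 0, 0, 0, 0, 0, 1, 2, 1, 12, 25, 24]
  key 0 off -1.4 111
  key 100 off -5.0 85
  key 230 off -4.0 91
w5 ring centre [0.56653384 0.14733346 0.03469676]
[169, 25, 0, 0, 0, 0, 0, 0, 0, 0, 0, 0, 62, 174, 176, 173, 173, 171, 173, 176, 178, 171, 174, 179, 175, 178, 178, 181, 114, 6, 0, 0, 0, 0, 0, 0, 0, 0, 0, 58, 180, 176, 181, 178, 177, 173, 176, 173, 174, 177, 175, 174, 173, 170, 175, 169, 170, 176, 135, 70, 28, 1, 0, 0, 0, 0, 0, 0, 0, 128, 170, 171]
  key 0 off -4.0 663
  key 100 off 0.2 1743
  key 230 off -0.1 1760
```

```bash
cat > held.py <<'E'
from h import *
import sys
from scipy.optimize import least_squares
from scipy.spatial.transform import Rotation as R
def held(f,tp,tr,off=.0335):
    c=load(f);S=6;x0,y0=250,175
    im=cv2.resize(c['frame'][y0:y0+65,x0:x0+135],None,fx=S,fy=S,interpolation=cv2.INTER_CUBIC).astype(int)
    b=(im[:,:,0]>205)&(im[:,:,0]-im[:,:,2]>60)
    T=np.array(tp);M=R.from_euler('xyz',tr).as_matrix()
    out=[]
    for u in range(b.shape[1]):
        v=np.nonzero(b[:,u])[0]
        if len(v):
            p=onz(c,(u+.5)/S-.5+x0,(v[0]+.5)/S-.5+y0,tp[2]-off,True)
            out.append(M.T@(p-T))
    Q=np.array(out)[:,[0,2]]
    q=np.zeros(2);k=np.ones(len(Q),bool)
    for i in range(15):
        k=abs(np.hypot(*(Q-q).T)-.03)<(.004 if i<5 else .0012)
        q=least_squares(lambda a:np.hypot(*(Q[k]-a).T)-.03,q,loss='soft_l1',f_scale=.0004).x
    print(f,'axis in tool x,z',q,k.sum(),len(Q),'rms',np.std(np.hypot(*(Q[k]-q).T)))
held('w3',[.51109,-.16877,.04746],[-1.5727,-.00336,-.1373])
held('w5',[0.61004207,0.14492014,0.2461449],[-1.57346,-.0015,-.1374])
E
python3 held.py
```

```text
w3 axis in tool x,z [-2.19387601e-03 -5.53436788e-05] 533 600 rms 0.00021261457563108118
w5 axis in tool x,z [-0.00272134  0.00027973] 532 600 rms 0.00018447538604707094
```

>>> {"op": "send_rows", "data": {"motion": [[[-0.02, 0.0, -0.002, -2], [-0.041, 0.02, -0.0038, -3.9], [-0.041, 0.05, -0.0038, -3.9], [-0.041, 0.08, -0.0038, -3.9], [-0.041, 0.105, -0.0038, -3.9], [-0.041, 0.116, -0.0038, -3.9], [-0.041, 0.116, -0.0038, -3.9], [-0.041, 0.116, -0.0038, -3.9]]]}}

```text
time: 7.75
tool_pos: [0.5698, 0.1461, 0.1312]
tool_rot: [-1.573, -0.003, -0.07]
contact_force: [0.8, -0.4, -2.2]
opening: 0.0253
```

Run:
```python
from h import *
from held import held
c=snap('wrist','w6');s=snap('scene','s6')
o=sensors.observe();print(o['tool_pos'],o['tool_rot'],o['contact_force'],o['torque'])
im=np.hstack([cv2.resize(c['frame'][100:300,220:420],(400,400)),cv2.resize(s['frame'][170:270,330:430],(400,400))])
cv2.imwrite('pics/z6.png',im[:,:,::-1]); held('w6',o['tool_pos'],o['tool_rot'])
```

```text
w3 axis in tool x,z [-2.19387601e-03 -5.53436788e-05] 533 600 rms 0.00021261457563108118
w5 axis in tool x,z [-0.00272134  0.00027973] 532 600 rms 0.00018447538604707094
[0.57002034 0.14637283 0.13172623] [-1.57298091 -0.00426155 -0.06961389] [ 0.52648655 -0.2674393  -2.83887326] [ 0.06202122 -0.01527611  0.00647544]
w6 axis in tool x,z [-0.00186717 -0.00038765] 532 600 rms 0.0002208587231703318
```

View pics/z6.png

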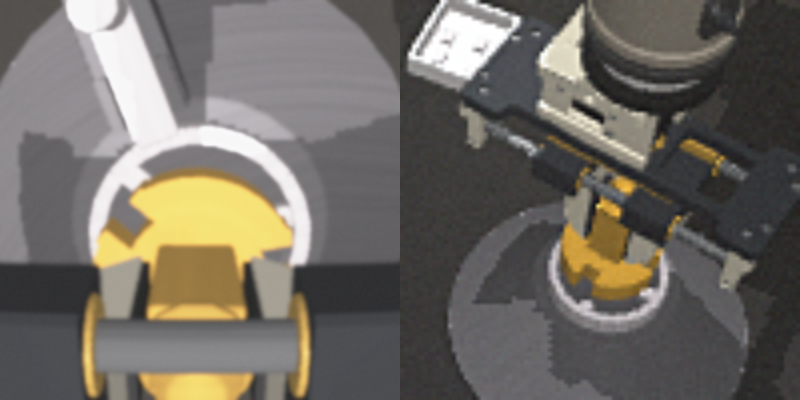

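>>> {"op": "send_rows", "data": {"motion": [[[-0.001, 0.004, 0.0006, 0], [-0.001, 0.008, 0.0006, 0], [-0.001, 0.012, 0.0006, 0], [-0.001, 0.015, 0.0006, 0], [-0.001, 0.018, 0.0006, 0], [-0.001, 0.018, 0.0006, 0]]]}}

```text
time: 8.45
tool_pos: [0.5688, 0.147, 0.1131]
tool_rot: [-1.573, -0.003, -0.07]
contact_force: [-0.2, 0.3, -2.1]
opening: 0.0253
```

Run:
```python
from h import *
c=snap('wrist','w7');s=snap('scene','s7')
for i in range(3):
    o=sensors.observe();print(o['tool_pos'],o['tool_rot'],o['contact_force'],o['torque'])
    read_camera('top')
im=np.hstack([cv2.resize(c['frame'][120:270,240:390],(400,400)),cv2.resize(s['frame'][180:270,335:425],(400,400))])
cv2.imwrite('pics/z7.png',im[:,:,::-1])
```

```text
[0.56914235 0.14698752 0.11360843] [-1.57302314 -0.00408806 -0.06961598] [ 0.09881893  0.06956832 -2.97280633] [-0.01399513 -0.02299184  0.02843104]
[0.5692044  0.14701547 0.11376208] [-1.57296325 -0.00435851 -0.06960907] [ 0.29390375  0.52780199 -3.27431978] [ 0.03073686 -0.03201981  0.00504455]
[0.56924555 0.14703533 0.11384943] [-1.57289439 -0.00451988 -0.06958665] [ 0.20087601 -0.33612488 -3.24115246] [0.0188129  0.04771917 0.02071341]
```

View pics/z7.png

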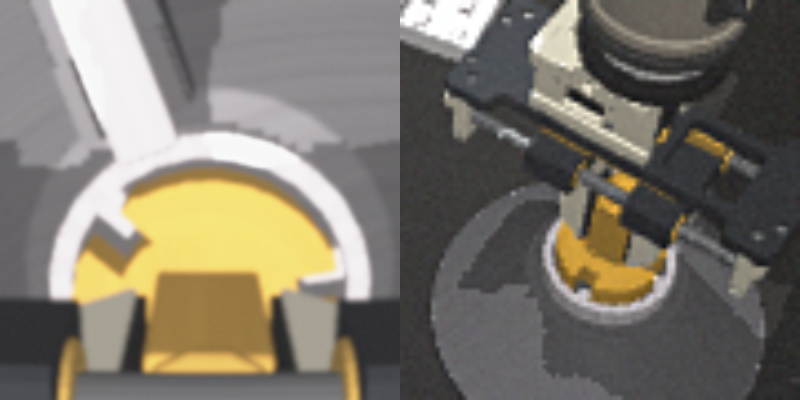

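>>> {"op": "send_rows", "data": {"motion": [[[0, 0.002, 0, 0], [0, 0.004, 0, 0], [0, 0.005, 0, 0], [0, 0.006, 0, 0], [0, 0.006, 0, 0]]]}}

```text
time: 9.2
tool_pos: [0.5692, 0.147, 0.1077]
tool_rot: [-1.573, -0.004, -0.07]
contact_force: [-0.5, 1.2, -3.3]
opening: 0.025
```

>>> {"op": "send_rows", "data": {"motion": [[[0, 0.001, 0, 0], [0, 0.002, 0, 0], [0, 0.003, 0, 0], [0, 0.003, 0, 0]]]}}

```text
time: 9.6
tool_pos: [0.5691, 0.147, 0.1045]
tool_rot: [-1.573, -0.004, -0.07]
contact_force: [-0.4, -0.7, -3.5]
opening: 0.0253
```

>>> {"op": "send_rows", "data": {"motion": [[[0, 0.001, 0, 0], [0, 0.002, 0, 0], [0, 0.002, 0, 0]]]}}

```text
time: 9.9
tool_pos: [0.5693, 0.1469, 0.1027]
tool_rot: [-1.573, -0.004, -0.07]
contact_force: [0.0, -0.2, -1.0]
opening: 0.0252
```

Run:
```python
from h import *
c=snap('wrist','w8');s=snap('scene','s8')
for i in range(3):
    o=sensors.observe();print(o['tool_pos'],o['tool_rot'],o['contact_force'],o['torque'])
    read_camera('top')
im=np.hstack([cv2.resize(c['frame'][120:270,240:390],(400,400)),cv2.resize(s['frame'][180:270,335:425],(400,400))])
cv2.imwrite('pics/z8.png',im[:,:,::-1])
```

```text
[0.56931951 0.14689316 0.10267432] [-1.572995   -0.00446411 -0.0696589 ] [ 1.05946074 -0.3810926  -0.96437896] [-0.0521698   0.02584235  0.02286291]
[0.56926504 0.14692539 0.10265233] [-1.57301701 -0.00436914 -0.0696712 ] [ 0.07025895 -1.13161152 -1.30868702] [-0.01262934 -0.01227702 -0.03009557]
[0.56928856 0.14692565 0.10266962] [-1.57301831 -0.00442838 -0.06962623] [-0.49668304 -0.60203964 -1.15388483] [-0.10241063 -0.03896319 -0.01027415]
```

View pics/z8.png

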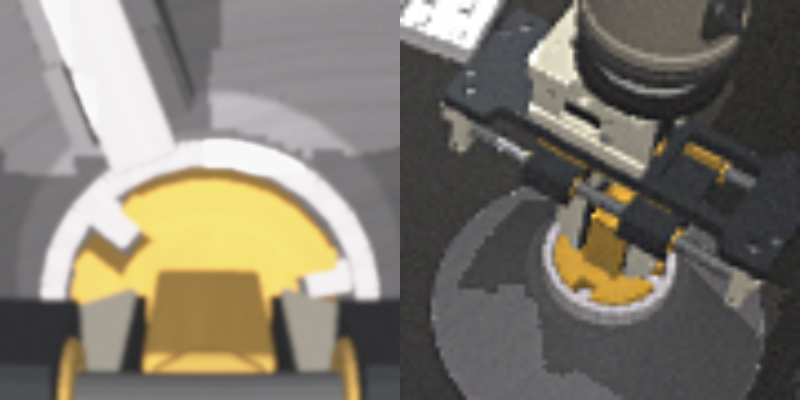

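>>> {"op": "send_rows", "data": {"motion": [[[0, 0.0005, 0, 0], [0, 0.001, 0, 0], [0, 0.001, 0, 0]]]}}

```text
time: 10.45
tool_pos: [0.5695, 0.1467, 0.1025]
tool_rot: [-1.573, -0.005, -0.07]
contact_force: [-2.0, -2.3, 5.7]
opening: 0.0249
```

>>> {"op": "send_rows", "data": {"motion": [[[0, 0, 0, 0], [0, 0, 0, 0], [0, 0, 0, 0], [0, 0, 0, 0], [0, 0, 0, 0], [0, 0, 0, 0]]], "gripper": 0.6}}

```text
time: 11.05
tool_pos: [0.5694, 0.1468, 0.1024]
tool_rot: [-1.573, -0.005, -0.07]
contact_force: [0.2, -1.0, -0.4]
opening: 0.0548
```

>>> {"op": "send_rows", "data": {"motion": [[[0, -0.01, 0, 0], [0, -0.035, 0, 0], [0, -0.07, 0, 0], [0, -0.11, 0, 0], [0, -0.14, 0, 0], [0, -0.14, 0, 0]]]}}

```text
time: 11.65
tool_pos: [0.5708, 0.1475, 0.2483]
tool_rot: [-1.571, -0.015, -0.069]
contact_force: [0.3, -0.2, 0.0]
opening: 0.0552
```

Run:
```python
from h import *
c=snap('wrist','w9');s=snap('scene','s9')
o=sensors.observe();print(o['tool_pos'],o['tool_rot'],o['contact_force'],o['torque'])
im=np.hstack([cv2.resize(c['frame'][120:300,220:420],(400,360)),cv2.resize(s['frame'][180:270,335:435],(400,360))])
cv2.imwrite('pics/z9.png',im[:,:,::-1])
```

```text
[0.56880124 0.14721176 0.2433627 ] [-1.57277225 -0.00685362 -0.06955522] [ 0.15188253 -0.63156897 -0.4133068 ] [ 0.00709336 -0.00083638  0.04487504]
```

View pics/z9.png

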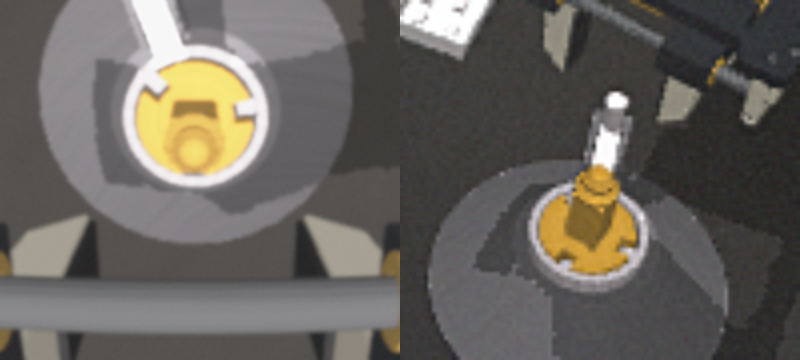

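View pics/s9.png

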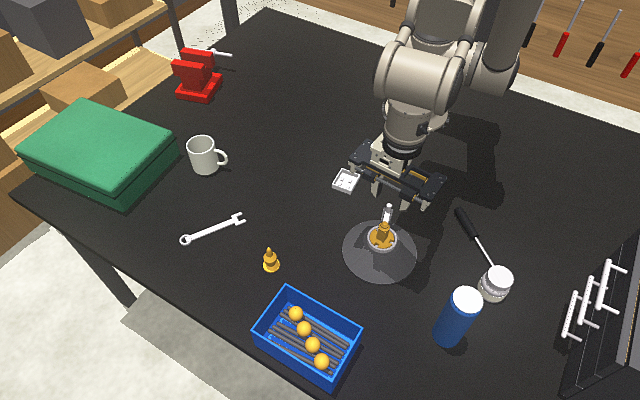

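```bash
cat > knob.py <<'E'
from h import *
cen=np.array([.5665,.147])
import sys
for f,fish in [(a,a[0]=='w') for a in sys.argv[1:]]:
    c=load(f);S=6
    p=proj(c,[.487,.117,.1],fish)[0];x0,y0=int(p[0])-35,int(p[1])-35;x0=max(x0,0);y0=max(y0,0)
    im=cv2.resize(c['frame'][y0:y0+70,x0:x0+70],None,fx=S,fy=S,interpolation=cv2.INTER_CUBIC)
    cv2.imwrite('pics/k_%s.png'%f,im[:,:,::-1]); print(f,x0,y0,S)
E
python3 knob.py top0 scene0 w5 w9
python3 - <<'E'
import cv2,numpy as np
cv2.imwrite('pics/kk.png',np.hstack([cv2.resize(cv2.imread('pics/k_%s.png'%f),(260,260)) for f in('top0','scene0','w5')]))
E
```

```text
top0 242 184 6
scene0 351 168 6
w5 232 30 6
w9 242 67 6
```

View pics/kk.png

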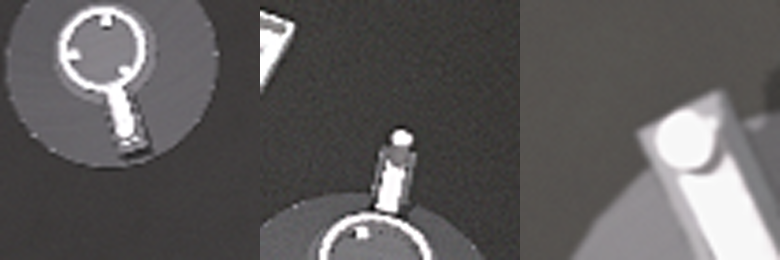

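Run:
```python
from h import *
cen=np.array([.5665,.147])
for f,u,v,fi in(('scene0',389.0,204.7,0),('w5',277.2,67.4,1),('top0',276.2,219,0)):
    for z in ((.1015,) if f!='top0' else (.1015,.0755)):
        p=onz(load(f),u,v,z,fi)[:2];d=cen-p;print(f,z,p,np.hypot(*d),np.degrees(np.arctan2(d[1],d[0])))
o1=ray(load('scene0'),389,204.7);o2=ray(load('w5'),277.2,67.4,True)
A=np.c_[o1[1],-o2[1]];x=np.linalg.lstsq(A,o2[0]-o1[0],rcond=None)[0];print(o1[0]+o1[1]*x[0],o2[0]+o2[1]*x[1])
# plate axis direction from w5 at z=.0755: bright plate pixels between radius 40..62
c=load('w5');m=c['frame'].min(2)>200;vv,uu=np.nonzero(m[60:120,265:320]);P=np.array([onz(c,u+265,v+60,.0755,True)[:2] for u,v in zip(uu,vv)])
r=np.hypot(*(P-cen).T);Q=P[(r>.042)&(r<.066)];u,s,vt=np.linalg.svd(Q-Q.mean(0));print(len(Q),np.degrees(np.arctan2(*vt[0][::-1])),Q.mean(0),s)
d=cen-Q.mean(0);print(np.degrees(np.arctan2(d[1],d[0])))
```

```text
scene0 0.1015 [0.48874877 0.1240168 ] 0.08107701168994111 16.46763816949099
w5 0.1015 [0.49059171 0.12512642] 0.07899696926160109 16.07475680093468
top0 0.1015 [0.48783377 0.12015248] 0.08312138631147815 18.84394921925
top0 0.0755 [0.49168641 0.12313216] 0.0785286371042689 17.69428219466173
[0.49132481 0.12478746 0.10486856] [0.49118219 0.12549043 0.1048168 ]
377 17.374767330210492 [0.51490208 0.13127833] [0.13515119 0.08405068]
16.9457543305736
```

>>> {"op": "send_rows", "data": {"motion": [[[-0.02, 0, -0.008, -4], [-0.045, 0, -0.018, -9], [-0.075, 0, -0.029, -14], [-0.1, 0, -0.038, -19], [-0.106, 0, -0.0405, -21], [-0.106, 0, -0.0405, -21], [-0.106, 0, -0.0405, -21]]], "gripper": 0.0}}

```text
time: 12.45
tool_pos: [0.4603, 0.1142, 0.2421]
tool_rot: [-1.575, -0.005, 0.296]
contact_force: [1.0, 0.3, -0.6]
opening: 0.0038
```

>>> {"op": "send_rows", "data": {"motion": [[[0, 0.02, 0, 0], [0, 0.05, 0, 0], [0, 0.08, 0, 0], [0, 0.1, 0, 0], [0, 0.1, 0, 0], [0, 0.1, 0, 0]]]}}

```text
time: 13.05
tool_pos: [0.4613, 0.114, 0.142]
tool_rot: [-1.575, -0.004, 0.295]
contact_force: [-0.9, 0.3, -0.8]
opening: 0.0003
```

Run:
```python
from h import *
c=snap('wrist','w10');s=snap('scene','s10')
o=sensors.observe();print(o['tool_pos'],o['tool_rot'],o['contact_force'],o['opening'])
im=np.hstack([cv2.resize(c['frame'][130:330,220:420],(400,400)),cv2.resize(s['frame'][150:260,330:440],(400,400))])
cv2.imwrite('pics/z10.png',im[:,:,::-1])
p=o['tool_pos'][:2];d=p-np.array([.5665,.147]);x=np.array([np.cos(.295),np.sin(.295)]);print('along',d@x,'lat',d@[-x[1],x[0]])
```

```text
[0.46181465 0.11406439 0.14306249] [-1.57522197 -0.00657066  0.29549392] [-0.34185598  0.53241805 -0.00833804] 0.000554010996539867
along -0.1097388613191297 lat -0.0010766615035956396
```

View pics/z10.png

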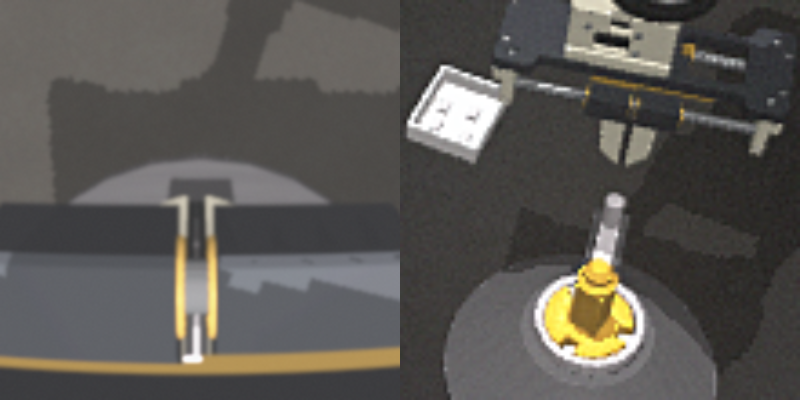

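>>> {"op": "send_rows", "data": {"motion": [[[0, 0.015, 0.001, 0], [0, 0.028, 0.001, 0], [0, 0.036, 0.001, 0], [0, 0.036, 0.001, 0]]]}}

```text
time: 13.55
tool_pos: [0.4618, 0.115, 0.107]
tool_rot: [-1.575, -0.006, 0.295]
contact_force: [-0.7, 0.3, -0.3]
opening: 0.0005
```

>>> {"op": "send_rows", "data": {"motion": [[[0.003, 0, 0, 0], [0.006, 0, 0, 0], [0.009, 0, 0, 0], [0.012, 0, 0, 0], [0.015, 0, 0, 0], [0.018, 0, 0, 0]]]}}

```text
time: 14.15
tool_pos: [0.4787, 0.1202, 0.107]
tool_rot: [-1.575, -0.005, 0.295]
contact_force: [-2.0, -1.4, 1.4]
opening: 0.0004
```

Run:
```python
from h import *
s=snap('scene','s11');c=snap('wrist','w11')
o=sensors.observe();print(o['tool_pos'],o['tool_rot'],o['contact_force'],o['opening'])
im=np.hstack([cv2.resize(c['frame'][130:330,220:420],(400,400)),cv2.resize(s['frame'][150:260,330:440],(400,400))])
cv2.imwrite('pics/z11.png',im[:,:,::-1])
```

```text
[0.47913432 0.1202899  0.10703409] [-1.57501102 -0.00595798  0.29544622] [-1.75041312 -0.49947401  1.33596619] 0.0004857466797998489
```

View pics/z11.png

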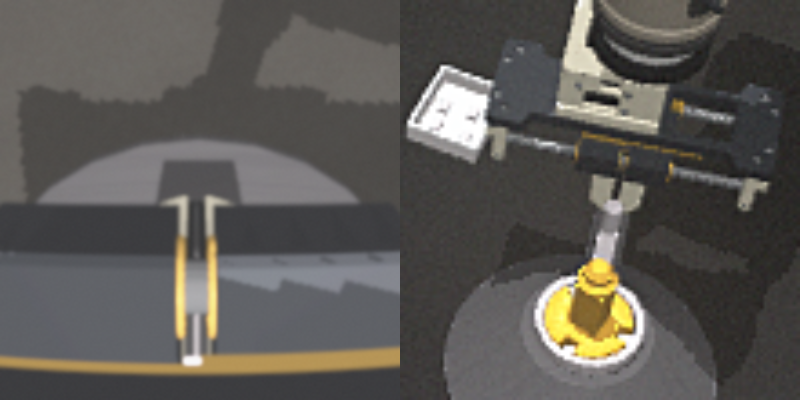

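>>> {"op": "send_rows", "data": {"motion": [[[0.002, 0, 0, 0], [0.004, 0, 0, 0], [0.006, 0, 0, 0], [0.008, 0, 0, 0]]]}}

```text
time: 14.65
tool_pos: [0.4868, 0.1227, 0.107]
tool_rot: [-1.575, -0.006, 0.295]
contact_force: [-2.8, -1.4, 0.4]
opening: 0.0003
```

>>> {"op": "send_rows", "data": {"motion": [[[0.0015, 0, 0, 0], [0.003, 0, 0, 0]]]}}

```text
time: 14.85
tool_pos: [0.4898, 0.1236, 0.107]
tool_rot: [-1.575, -0.006, 0.295]
contact_force: [-1.7, -0.5, 0.7]
opening: 0.0003
```

>>> {"op": "send_rows", "data": {"motion": [[[0.0015, 0, 0, 0], [0.0025, 0, 0, 0]]]}}

```text
time: 15.05
tool_pos: [0.4913, 0.1241, 0.1069]
tool_rot: [-1.575, -0.003, 0.296]
contact_force: [-7.2, -3.3, 4.6]
opening: 0.0004
```

>>> {"op": "send_rows", "data": {"motion": [[[0.001, 0, 0, 0], [0.0015, 0, 0, 0]]]}}

```text
time: 15.25
tool_pos: [0.4914, 0.1242, 0.1067]
tool_rot: [-1.575, 0.0, 0.296]
contact_force: [-8.0, -3.4, 5.4]
opening: 0.0004
```

Run:
```python
from h import *
s=snap('scene','s12');t=snap('top','t12')
o=sensors.observe();print(o['tool_pos'],o['contact_force'])
im=np.hstack([cv2.resize(t['frame'][160:240,230:310],(400,400)),cv2.resize(s['frame'][150:260,330:440],(400,400))])
cv2.imwrite('pics/z12.png',im[:,:,::-1])
```

```text
[0.49139702 0.12424205 0.10671532] [-8.1594108  -2.78745452  4.12088853]
```

View pics/z12.png

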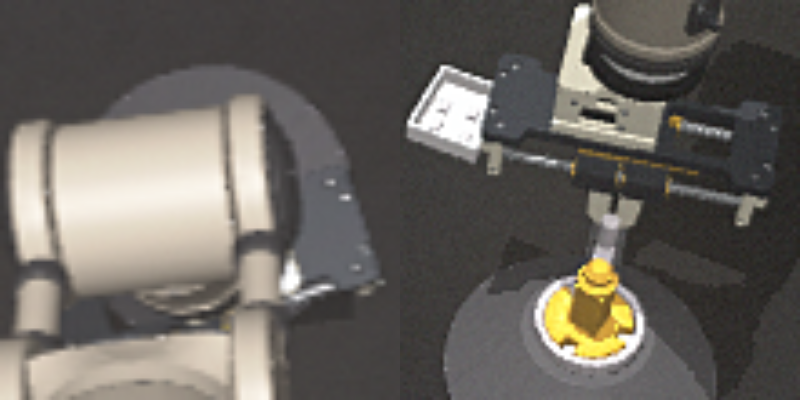

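>>> {"op": "send_rows", "data": {"motion": [[[0.002, 0, 0, 0], [0.003, 0, 0, 0]]]}}

```text
time: 15.55
tool_pos: [0.4917, 0.1245, 0.1065]
tool_rot: [-1.574, 0.007, 0.296]
contact_force: [-12.9, -5.5, 10.1]
opening: 0.0004
```

>>> {"op": "send_rows", "data": {"motion": [[[-0.01, 0, 0, 0], [-0.03, 0, 0, 0], [-0.04, -0.02, 0, 0], [-0.04, -0.05, 0, 0], [-0.04, -0.09, 0, 0], [-0.04, -0.13, 0, 0], [-0.04, -0.14, 0, 0]]]}}

```text
time: 16.25
tool_pos: [0.4565, 0.1138, 0.2512]
tool_rot: [-1.576, -0.003, 0.296]
contact_force: [0.9, -0.2, 0.5]
opening: 0.0003
```

>>> {"op": "send_rows", "data": {"motion": [[[0.03, 0, 0, 0], [0.07, 0, 0, 0], [0.11, 0, 0, 0], [0.14, 0, 0, 0], [0.14, 0, 0, 0], [0.14, 0, 0, 0]]]}}

```text
time: 16.85
tool_pos: [0.5902, 0.1546, 0.2503]
tool_rot: [-1.576, -0.001, 0.296]
contact_force: [-0.7, 0.4, -0.5]
opening: 0.0007
```

Run:
```python
from h import *
s=snap('scene','s13');c=snap('wrist','w13')
o=sensors.observe();print(o['time'],o['tool_pos'],o['contact_force'])
p=proj(c,[.5665,.147,.07],True)[0].astype(int);print(p)
x,y=max(p[0]-60,0),max(p[1]-60,0)
im=np.hstack([cv2.resize(c['frame'][y:y+120,x:x+120],(400,400)),cv2.resize(s['frame'][170:260,340:430],(400,400))])
cv2.imwrite('pics/z13.png',im[:,:,::-1]);print(x,y)
```

```text
16.95 [0.58952069 0.15444478 0.25128852] [ 0.5183024  -0.18731802  0.00865561]
[318 161]
258 101
```

View pics/z13.png

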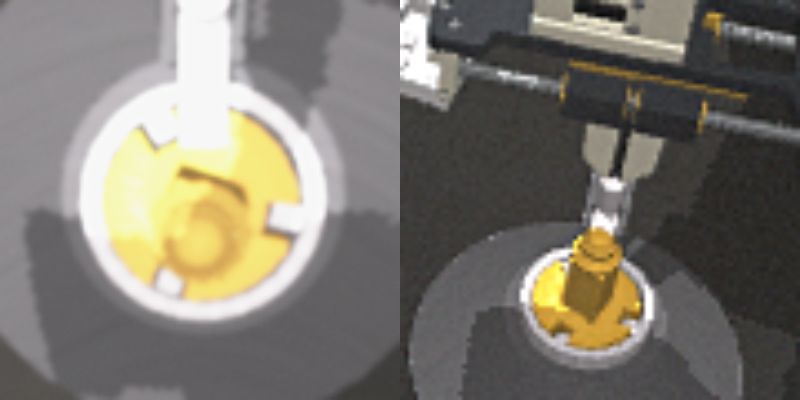

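Run:
```python
from h import *
c=load('w13');cen=np.array([.5665,.147])
for u,v,z in((319.2,145.4,.0755),(318.2,102.8,.1015)):
    p=onz(c,u,v,z,True)[:2];print(p,np.hypot(*(p-cen)))
cv2.imwrite('pics/z13b.png',cv2.resize(c['frame'][80:200,250:390],None,fx=5,fy=5)[:,:,::-1])
```

```text
[0.55011215 0.14307264] 0.016851881198707973
[0.51079802 0.13015445] 0.058193496632182956
```

View pics/z13b.png

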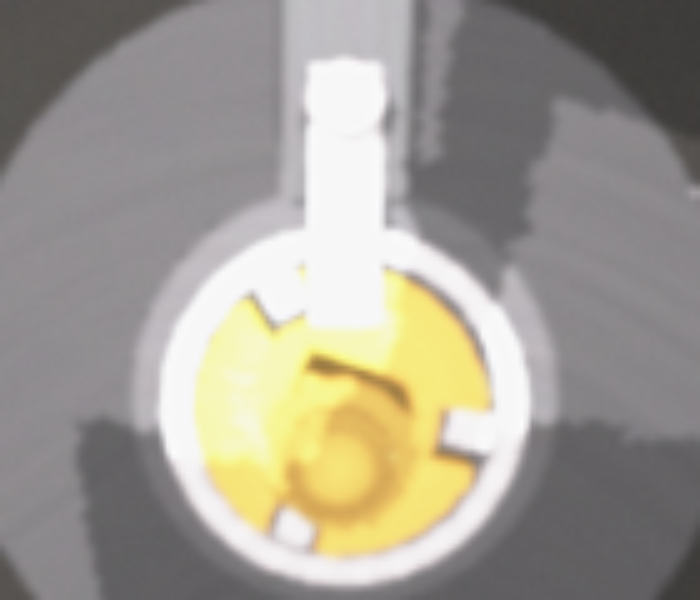

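View pics/s13.png

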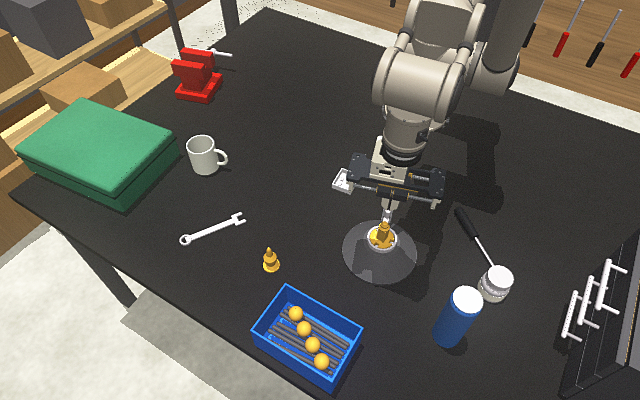

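```bash
python3 -c "
from cell import hand_in
print(hand_in())"
```

```text
the job is handed in; nothing more can be done
None
```

The finial is seated in the keyed collar, the bolt is pushed in over its foot, and the job is handed in. The whole run took about 17 s of the 72 s.

- **Fit:** The keys were visible in the cameras, so I measured the collar angle at about −4° in the world frame. I lowered the finial at that angle and it dropped over the keys first time, so no turning search was needed. It reached the floor at the expected height, 0.1025 m measured and predicted. The vertical force had risen by about 9 N when I stopped pressing, a little over the 5 N light load.
- **Bolt:** I pushed the knob with closed fingers until it stopped. The resisting force rose from 2–3 N to about 14 N (17 N with the vertical part), with the tool hardly moving any further.
- **Last checks:**
  - The last wrist picture shows all three keys standing in the notches.
  - It puts the bolt tip about 17 mm from the socket centre, where 18 mm was expected; that is within camera accuracy.
  - The knob moved about 20 mm by eye, against the 18 mm travel.
  - The gripper was clear, well above the finial. In the last scene picture the other things looked to be where they were.
- **What disagreed:** The gripper read 25 mm on the 22 mm neck. I did not find out why, but the hold was firm and square to the tool.

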